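# Roll a tube blank into the V-block

### The arm

A 7-joint arm with a two-finger parallel gripper is mounted at the origin on the work surface. World frame = base frame: x ahead of the robot, y to its left, z up, the work surface at z = 0. Lengths are in m, angles in degrees, forces in N, time in s.
With the tool pointing down it reaches from about 0.4 to 0.9 m from the base axis. Payload 5.6 kg.
Tool frame: the origin (TCP) lies at the very end of the fingers, on their centre line; the grasp point (between the pads) lies 19 mm behind it; z points along the fingers, x is the direction in which the jaws open and shut, and the axes are right-handed (so a half turn about z gives the same grasp; the last joint's range is limited). The gripper opens to 92 mm and grips with 3 to 60 N. Pads are 20 mm wide; open, the fingers measure 128 mm over their backs; the gripper's body (75 mm by 189 mm) begins 69 mm behind the grasp point.
Start: joints at [-67.724, 26.786, -0.665, 91.828, 0.344, 61.387, -3.226], TCP at [0.272, 0.59, 0.215] pointing down, gripper open.
Joint ranges: [-144.91, 144.91], [-17.63, 115.5], [-89.93, 88.59], [15.96, 139.68], [-74.01, 254.01], [8.47, 105.57], [-167.45, 167.45]. Speed limits (degrees/s): [147.25, 147.25, 180, 180, 180, 180, 180].

### API

Orientations are given as a 3x3 rotation matrix whose columns are the frame's x, y, z axes.
In Python, from bench import status, cams, ticket gives the robot as it stands. The module is installed in compiled form; this text tells all that it offers.
- The arm moves only by the tool drive_tool, never from a script. Its argument "series" is text: rows parted by semicolons, each of 5 numbers parted by spaces: the closure, from -1 (fully open) to 1 (shut), so that 0 is half open, then the shift along the world's x, y, z in units of 40 mm (1.0 is 40 mm), then the turn about the world's z in units of 8 degrees (1.0 is 8 degrees). A call has 1 to 12 rows; each row shifts and turns the commanded pose from where the row before left it; what a row does not reach is not made up. A row lasts 1/8 s, in which the tool goes at most 62.5 mm and 10.7 degrees, less where a joint would pass 70% of its speed; a pose out of reach is approached as far as the arm can. A call is refused whole if a number of a shift passes 1 or a number of a turn 1, either way. A call with a gripper value outside its range is refused whole. The fingers move at their own pace and stop on an object; "newtons" is the grip in N (left out, the last holds). Time passes only in rows, so rows that do not move let the fingers close. It gives the time, the measured TCP pose, the force and the opening at its end, in the units of the state.
- status.state(): the state, without advancing time (a new reading comes with each control period).
- cams.capture(name): name is "side" or "top"; returns a dict with "frame" (480x640x3 uint8, red, green, blue), "fovy" (degrees; the focal length in pixels is half the picture's height over the tangent of half this angle, whatever the lens; pixels are square), "cx", "cy" (the principal point, pixels), "k1" (the pictures are not rectified: a ray, as slopes to the right and down, at radius r is drawn at 1 + k1 r^2 times it, then the intrinsics apply), "world_from_camera" (4x4, takes a point from camera to world coordinates). Camera axes: x right, y up, looking along -z (the intrinsics and any distortion apply to the point x, -y, -z); pixel columns grow to the right and rows downward; lengths in m; the calibration is good to about 2 mm. A picture is of the moment at which its call begins. There is no depth.
- ticket.hand_in(): hands the job in, once; it reports no verdict.
The state is a dict: "t": time; "joint_positions": joint angles; "joint_vel": joint speeds; "effort": joint torques, N m; "eef_pos": TCP position; "tool_rot": TCP orientation; "force": force on the tool from outside, world axes, zero at the start; "ft_torque": the same for the moment, N m; "finger_gap": finger opening in m.
Only numpy, scipy, OpenCV 4.12 (cv2) and the standard library are available. Lean on these libraries where they do the work, as an engineer would, in place of code of your own. Each camera call takes 0.05 s, during which the arm holds its last target.

### The job

Using only the outside of the fingers, roll the steel tube along the counter by pushing on its side, up the V-block's ramp on that side, until it drops into the groove; it must roll, and must never be lifted or carried. Then push on its free end so that it lies in the groove with its other end right up against the stop plate, back away, and leave the brass carriage, the lock tongue and the switch body where they are.

Things in the scene. Friction and masses are not known exactly. Their poses are not given: they have to be found in the camera images.
- vblock: dark iron V-block, fixed, a ramp on each side. Origin: middle of its underside, on the counter; z up. Groove along its x, x -70 to +70 mm: a V with faces sloping 40 degrees, 32 mm wide at the mouth, 13 mm deep, its edges 14 mm above the counter. Beyond a 3 mm flat each side a ramp as long as the groove falls from y = 19 mm (14 high) to y = 79 mm (0 high); the same at -y. The -x end is open.
- vblock_stop (a point): point on the inner face of the stop plate (x = +70, y = 0, z = 30 mm in the V-block's frame; same axes). The upright plate is 8 mm thick, 44 mm wide (y -22 to +22 mm) and 46 mm high, and closes the groove at the end farther from the robot.
- tube_center (a point): centre of the loose steel tube: 44 mm diameter, 150 mm long, smooth, flat ends with dark bore, about 0.5 kg; oily, slips on the fingers, rolls freely. x runs along the tube; y and z turn with it. Starts on the counter, 170 to 220 mm to the +y or -y side of the V-block, nearly parallel to the groove, centre at x -45 to -25 mm in its frame, so rolled straight across it clears the stop.
- tube: the same tube; its origin is its centre. In the groove the centre is about 29 mm above the counter. With its end at the stop plate its centre is at x = -5 mm of the V-block's frame and its free end stands 10 mm out of the open end of the block.
- carriage: square brass roller carriage, 56 x 56 mm, 24 mm high with four low rollers on top, loose; stands on the other side of the V-block from the tube. Origin: centre of underside. Leave alone.
- tongue: rusty steel lock tongue lying flat, 30 mm by 110 mm (its y), 16 mm high with a low stud, loose, beyond the V-block. Origin: under its thicker part. Leave alone.
- switchbody: cream bakelite switch body, 45 x 70 x 28 mm with a 10 mm plunger button on top, loose, beyond the V-block. Origin: centre of underside. Leave alone.
Not all that is in view belongs to the job. What is meant by the tube is not orange, and is the smaller of those in its own colour.

How it is judged (in metres and radians):
On the way, in this order (a step that is already met when the one before it is completed fails the run):
1. the tube has rolled at least a third of a turn on the counter, before the ramp ((y of tube_center in the frame of vblock above 0.08 m or y of tube_center in the frame of vblock below -0.08 m) and angle between tube_center's own z axis and vertical above 2 rad and height (world z) of tube_center below 0.03 m).
2. the tube is rolling on a ramp of the V-block, resting on it ((y of tube_center in the frame of vblock above 0.02 m or y of tube_center in the frame of vblock below -0.02 m) and y of tube_center in the frame of vblock between -0.075 and 0.075 m and angular speed of tube above 0.4 rad/s and contact force between tube and vblock above 0.3 N), for 0.04 s.
3. the tube lies in the groove (y of tube_center in the frame of vblock between -0.004 and 0.004 m and z of tube_center in the frame of vblock between 0.026 and 0.0325 m and angle between the x axis of tube_center and the x axis of vblock, either way round below 0.05 rad), for 0.2 s.
At the end, for the whole second after the job is handed in: the tube lies at rest in the groove (centre within 4 mm of the groove's middle line and 26 to 32.5 mm above the counter, parallel to it within 0.05 rad) with its end within 3.5 mm of the stop plate (all of step 3 and x of tube_center in the frame of vblock between -0.0085 and -0.001 m and linear speed of tube below 0.01 m/s); the robot touches nothing.
It fails at once if the tube is lifted off the counter (more than 8 mm, clear of the ramps) ((y of tube_center in the frame of vblock above 0.1 m or y of tube_center in the frame of vblock below -0.1 m) and height (world z) of tube_center above 0.03 m).
It fails at once if the tube is lifted off the V-block (centre over 44 mm up) (height (world z) of tube_center above 0.044 m).
It fails at once if the brass carriage is shifted more than 15 mm (distance of carriage from where it was at the start of the episode above 0.015 m).
It fails at once if the lock tongue is shifted more than 15 mm (distance of tongue from where it was at the start of the episode above 0.015 m).
It fails at once if the switch body is shifted more than 15 mm (distance of switchbody from where it was at the start of the episode above 0.015 m).
It also fails if it takes over 56 s, if anything falls off the work surface, if the arm or the gripper's body presses on something with over 40 N, if the wrist force passes 120 N, or if a joint passes its speed limit or range.

## Working session

There is one attempt and no reset: what is moved stays moved. The work goes in short steps, Python scripts to look and compute and a tool call to move; the robot and the scene stay as the last step left them, time stands still between calls to the robot, and variables do not carry over. Pictures are saved under pics/ and viewed, and the job is handed in when it is done.

Besides the shell and the picture viewer there is one more tool, called after "Emit:" by a JSON object that holds its "api" and its "payload", one argument or row to a line. drive_tool: Moves the arm, as the interface text tells. Its arguments: {"type":"object","properties":{"series":{"type":"string"},"newtons":{"type":"number"}},"required":["series"]}

```bash
mkdir -p pics; cat > h.py <<'E'
import numpy as np, cv2
from bench import status, cams, ticket
def cap(n,f=None):
    d=cams.capture(n)
    if f: cv2.imwrite('pics/'+f,d['frame'][:,:,::-1])
    return d
def ray(d,u,v):
    f=240/np.tan(np.radians(d['fovy'])/2)
    K=np.array([[f,0,d['cx']],[0,f,d['cy']],[0,0,1.]])
    p=cv2.undistortPoints(np.array([[[u,v]]],float),K,np.array([d['k1'],0,0,0.]))[0,0]
    T=np.array(d['world_from_camera']); r=T[:3,:3]@np.array([p[0],-p[1],-1.])
    return T[:3,3],r
def onz(d,u,v,z):
    o,r=ray(d,u,v); return o+r*(z-o[2])/r[2]
def proj(d,P):
    f=240/np.tan(np.radians(d['fovy'])/2); T=np.array(d['world_from_camera'])
    c=T[:3,:3].T@(np.array(P)-T[:3,3]); a,b=c[0]/-c[2],-c[1]/-c[2]; k=1+d['k1']*(a*a+b*b)
    return d['cx']+f*a*k,d['cy']+f*b*k
E
python3 - <<'E'
from h import *
for n in('side','top'):
    d=cap(n,n+'1.png'); print(n,d['fovy'],d['cx'],d['cy'],d['k1'],np.round(d['world_from_camera'],3).tolist())
print(status.state())
E
```

```text
side 53.24249091982663 320.1651144774961 237.40698782235947 -0.13033638517781415 [[0.831, 0.333, -0.445, 0.183], [-0.556, 0.475, -0.682, -0.603], [-0.015, 0.814, 0.58, 0.595], [0.0, 0.0, 0.0, 1.0]]
top 50.0835625683513 315.73346082626574 237.00085745602556 0.03299204145813596 [[0.007, 0.999, -0.045, 0.533], [-0.999, 0.008, 0.037, 0.061], [0.037, 0.045, 0.998, 0.905], [0.0, 0.0, 0.0, 1.0]]
{'t': 0.1, 'joint_positions': array([-67.72349783,  26.83230308,  -0.66443611,  91.87570752,
         0.34550419,  61.38719974,  -3.22320956]), 'joint_vel': array([-1.30470261e-04, -7.99348037e-02, -3.38803254e-02, -2.18683568e-01,
       -7.98054527e-03, -5.21071404e-02,  3.07150199e-02]), 'effort': array([ 9.57147859e-04, -5.21649849e+01, -1.25184012e-02, -2.44368893e+01,
       -5.67854312e-02,  1.40253923e-02,  6.38501638e-05]), 'eef_pos': array([0.27187819, 0.58982149, 0.21371988]), 'tool_rot': array([[ 4.18514404e-01,  9.08209995e-01, -5.45972211e-04],
       [ 9.08208712e-01, -4.18514734e-01, -1.53379081e-03],
       [-1.62150156e-03,  1.46056829e-04, -9.99998675e-01]]), 'force': array([-0.08612549,  0.34472316,  0.39648735]), 'ft_torque': array([0.00876865, 0.0108166 , 0.02172164]), 'finger_gap': 0.09191728538785235}
```

View pics/side1.png

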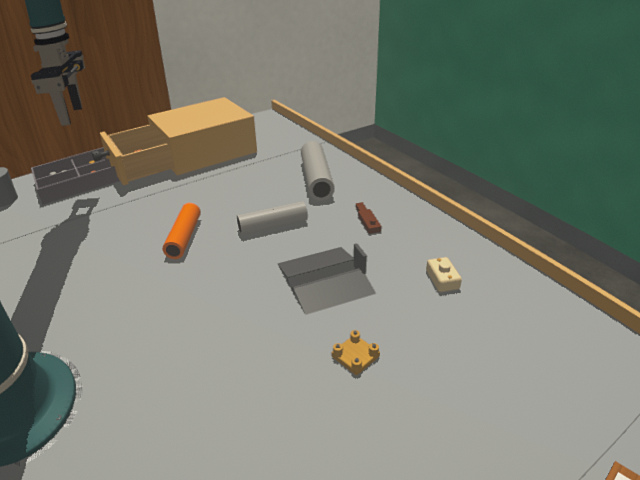

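View pics/top1.png

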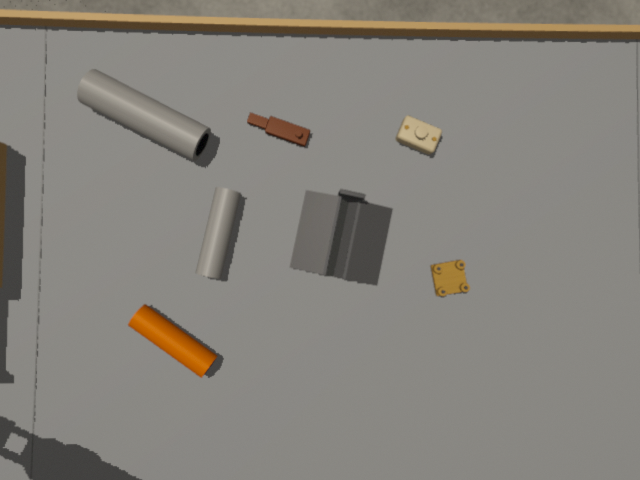

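Candidates for the tube in the top view are the small grey tube (219,232), the big grey tube (145,115) and the orange tube (172,340). By the description it is the small grey one at (219,232). I'll check it in a crop and measure.

```bash
python3 - <<'E'
from h import *
a=cv2.imread('pics/top1.png')[170:300,180:410]
cv2.imwrite('pics/crop1.png',cv2.resize(a,None,fx=3.4,fy=3.4,interpolation=cv2.INTER_CUBIC))
for p in [(222,188),(240,192),(199,275),(215,277),(219,232),(341,196),(170,340)]:
    print(p,cv2.imread('pics/top1.png')[p[1],p[0]])
E
```

```text
(222, 188) [138 147 152]
(240, 192) [117 120 123]
(199, 275) [133 138 140]
(215, 277) [ 93 100 103]
(219, 232) [132 141 145]
(341, 196) [50 50 52]
(170, 340) [ 17 114 202]
```

View pics/crop1.png

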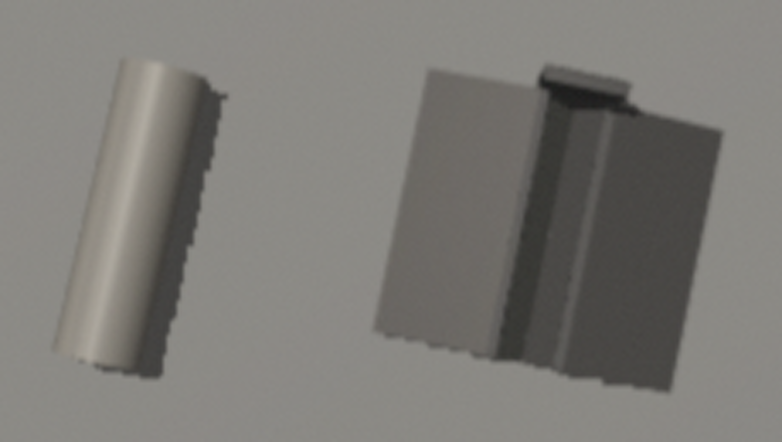

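The crop shows the plain small grey tube on the left. The V-block's ramp corners are at (428,69), (722,130), (374,332) and (671,391), and the stop is at the top, farther from the robot.

```bash
python3 - <<'E'
from h import *
d=cap('top'); s=cap('side')
c=lambda x,y:(x/3.4+180-.35,y/3.4+170-.35)
V=[onz(d,*c(*p),0.0)for p in[(428,69),(722,130),(374,332),(671,391)]]
for v in V: print(np.round(v,4))
o=sum(V)/4; ax=(V[0]+V[1]-V[2]-V[3]); ay=(V[0]-V[1]+V[2]-V[3]);
print('o',o,'xang',np.degrees(np.arctan2(ax[1],ax[0])),'yang',np.degrees(np.arctan2(ay[1],ay[0])),np.linalg.norm(ax)/2,np.linalg.norm(ay)/2)
# tube: silhouettes
T=[onz(d,*c(*p),0.022)for p in[(122,59),(208,77),(54,350),(135,368)]]
for v in T: print(np.round(v,4))
t=sum(T)/4; tx=T[0]+T[1]-T[2]-T[3]
print('tube',t,np.degrees(np.arctan2(tx[1],tx[0])),np.linalg.norm(tx)/2,np.linalg.norm(T[0]-T[1]))
a=np.arctan2(ax[1],ax[0]);R=np.array([[np.cos(a),np.sin(a)],[-np.sin(a),np.cos(a)]])
print('tube in V',R@(t-o)[:2])
for P in [o,t,*V]: print(proj(s,P))
# colour blobs
E
```

```text
[0.6571 0.0458 0.    ]
[ 0.6268 -0.1081  0.    ]
[0.5203 0.0727 0.    ]
[ 0.4907 -0.0814  0.    ]
o [ 0.57370318 -0.01774441  0.        ] xang -11.09091359504542 yang 78.99488494772694 0.13909758318838678 0.15692644937043362
[0.6573 0.2005 0.022 ]
[0.6487 0.1573 0.022 ]
[0.5107 0.2319 0.022 ]
[0.5019 0.1917 0.022 ]
tube [0.57964506 0.19531853 0.022     ] -12.651103223198586 0.150305572656624 0.04403160579382892
tube in V [-0.03515523  0.21022662]
(np.float64(324.3962060244539), np.float64(277.09031960101674))
(np.float64(272.18597017396974), np.float64(216.97556529265302))
(np.float64(340.33711169357304), np.float64(246.11576202033976))
(np.float64(375.6994003703447), np.float64(292.39117407059155))
(np.float64(276.86823525237526), np.float64(262.8912110165158))
(np.float64(305.6540218246571), np.float64(313.785715348617))
```

```bash
python3 - <<'E'
from h import *
a=cv2.imread('pics/side1.png')[190:320,220:390]
cv2.imwrite('pics/crop2.png',cv2.resize(a,None,fx=4,fy=4,interpolation=cv2.INTER_CUBIC))
E
```

```text
(no output)
```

View pics/crop2.png

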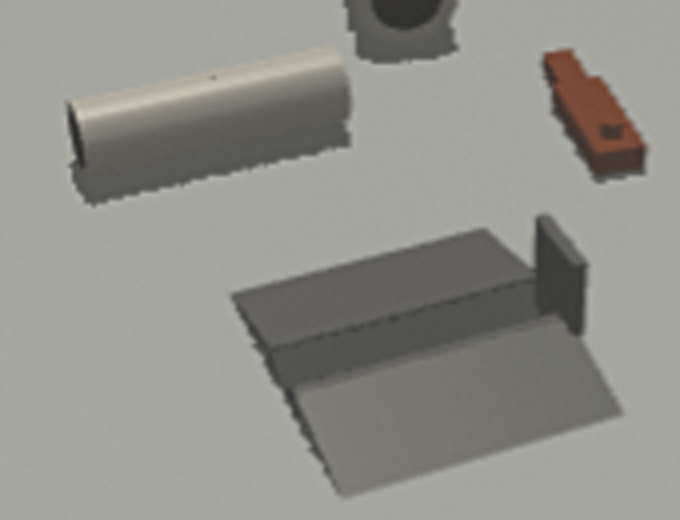

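The sizes check out (139×157 against 140×158, 150×44). The tube sits at V-frame (-35, +210) mm, and the groove axis is at -11.1°. My plan is to open the jaw along the groove axis so both fingers' sides push as a wide fence.

Emit:
{"api": "drive_tool", "payload": {
  "series": "-1 0.66 -0.71 0 -0.8;-1 0.66 -0.71 0 -0.8;-1 0.66 -0.71 0 -0.8;-1 0.66 -0.71 0 -0.8;-1 0.66 -0.71 0 -0.8;-1 0.66 -0.71 0 -0.8;-1 0.66 -0.71 0 -0.8;-1 0.66 -0.71 0 -0.8;-1 0.66 -0.71 0 -0.8;-1 0.66 -0.71 0 -0.8;-1 0.66 -0.71 0 -0.8;-1 0.66 -0.71 0 -0.74",
  "newtons": 20
}}

```text
t: 1.7
eef_pos: [0.5903, 0.2474, 0.2146]
tool_rot: [[0.98, -0.198, 0.0], [-0.198, -0.98, -0.0], [0.0, 0.0, -1.0]]
force: [0.4, 0.9, -0.3]
finger_gap: 0.0915
```

```bash
cat >> h.py <<'E'
O=np.array([0.5737,-0.0177]);A=np.radians(-11.1)
RV=np.array([[np.cos(A),-np.sin(A)],[np.sin(A),np.cos(A)]])
def toV(p): return RV.T@(np.array(p)[:2]-O)
def st():
    s=status.state(); R=s['tool_rot']; p=s['eef_pos']
    print('t',round(s['t'],2),'p',np.round(p,4),'V',np.round(toV(p),4),'ang',round(np.degrees(np.arctan2(R[1,0],R[0,0])),2),'F',np.round(s['force'],2),'gap',round(s['finger_gap'],4)); return s
def goto(V,z):
    w=O+RV@np.array(V); p=status.state()['eef_pos']; print('units',np.round((np.r_[w,z]-p)/0.04,3))
E
python3 - <<'E'
from h import *
st(); goto((-.036,.265),.013)
E
```

```text
t 1.7 p [0.5903 0.2474 0.2146] V [-0.0348  0.2634] ang -11.45 F [ 0.37  0.9  -0.34] gap 0.0915
units [-0.022  0.046 -5.039]
```

Emit:
{"api": "drive_tool", "payload": {
  "series": "-1 -0.02 0.05 -0.7 0.04;-1 0 0 -0.7 0;-1 0 0 -0.7 0;-1 0 0 -0.7 0;-1 0 0 -0.7 0;-1 0 0 -0.7 0;-1 0 0 -0.5 0;-1 0 0 -0.34 0;-1 0 0 0 0"
}}

```text
t: 2.82
eef_pos: [0.5878, 0.251, 0.0122]
tool_rot: [[0.982, -0.187, -0.001], [-0.187, -0.982, -0.001], [-0.001, 0.001, -1.0]]
force: [0.3, 0.7, 0.0]
finger_gap: 0.0917
```

```bash
python3 - <<'E'
from h import *
st(); cap('top','top2.png'); cap('side','side2.png')
a=cv2.imread('pics/top2.png')[100:340,80:400]; b=cv2.imread('pics/side2.png')[100:340,160:480]
cv2.imwrite('pics/c3.png',cv2.resize(np.hstack([a,b]),(800,300)))
E
```

```text
t 2.83 p [0.5878 0.251  0.0122] V [-0.0379  0.2664] ang -10.78 F [0.3  0.67 0.03] gap 0.0917
```

View pics/c3.png

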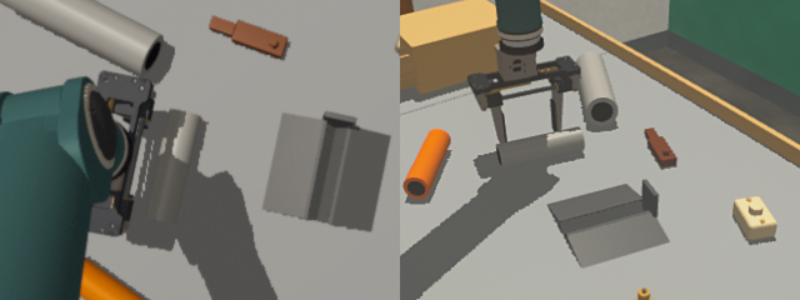

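The fingers are down on the far side of the small tube and clear of the big and orange ones. I'll start rolling along -y of the V frame.

Emit:
{"api": "drive_tool", "payload": {
  "series": "-1 -0.03 -0.15 0 -0.04;-1 -0.03 -0.15 0 0;-1 -0.03 -0.15 0 0;-1 -0.03 -0.15 0 0;-1 -0.03 -0.15 0 0;-1 -0.03 -0.15 0 0;-1 -0.03 -0.15 0 0;-1 -0.03 -0.15 0 0;-1 -0.03 -0.15 0 0;-1 -0.03 -0.15 0 0;-1 -0.03 -0.15 0 0;-1 -0.03 -0.15 0 0"
}}

```text
t: 4.42
eef_pos: [0.5736, 0.1791, 0.013]
tool_rot: [[0.981, -0.192, 0.0], [-0.192, -0.981, -0.0], [0.0, 0.0, -1.0]]
force: [0.7, 0.6, -0.3]
finger_gap: 0.0916
```

```bash
python3 - <<'E'
from h import *
st(); cap('top','top3.png'); cap('side','side3.png')
a=cv2.imread('pics/top3.png')[100:340,80:400]; b=cv2.imread('pics/side3.png')[140:320,200:440]
cv2.imwrite('pics/c4.png',np.hstack([cv2.resize(a,(400,300)),cv2.resize(b,(400,300))]))
E
```

```text
t 4.42 p [0.5736 0.1791 0.013 ] V [-0.038   0.1931] ang -11.07 F [ 0.74  0.62 -0.31] gap 0.0916
```

View pics/c4.png

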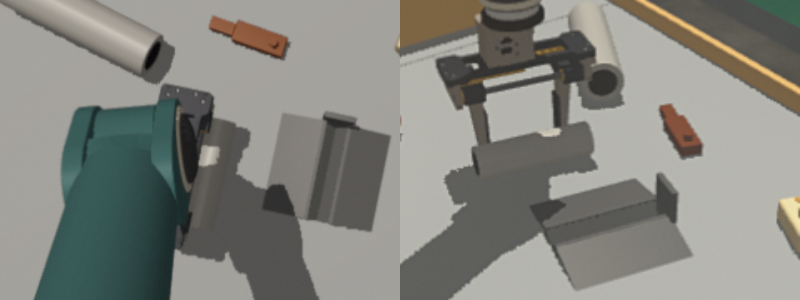

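Emit:
{"api": "drive_tool", "payload": {
  "series": "-1 -0.03 -0.15 0 0;-1 -0.03 -0.15 0 0;-1 -0.03 -0.15 0 0;-1 -0.03 -0.15 0 0;-1 -0.03 -0.15 0 0;-1 -0.03 -0.15 0 0;-1 -0.03 -0.15 0 0;-1 -0.03 -0.15 0 0;-1 -0.03 -0.15 0.05 0;-1 -0.03 -0.15 0.05 0;-1 -0.03 -0.15 0.05 0;-1 -0.03 -0.15 0 0"
}}

```text
t: 6.02
eef_pos: [0.5594, 0.1072, 0.0193]
tool_rot: [[0.981, -0.192, 0.001], [-0.192, -0.981, 0.0], [0.0, -0.0, -1.0]]
force: [-0.3, 0.7, 1.0]
finger_gap: 0.0923
```

```bash
python3 - <<'E'
from h import *
st(); cap('top','top4.png'); cap('side','side4.png')
a=cv2.imread('pics/top4.png')[100:340,80:400]; b=cv2.imread('pics/side4.png')[140:320,200:440]
cv2.imwrite('pics/c5.png',np.hstack([cv2.resize(a,(400,300)),cv2.resize(b,(400,300))]))
E
```

```text
t 6.03 p [0.5594 0.1072 0.0193] V [-0.0381  0.1198] ang -11.06 F [-0.3   0.68  0.96] gap 0.0923
```

View pics/c5.png

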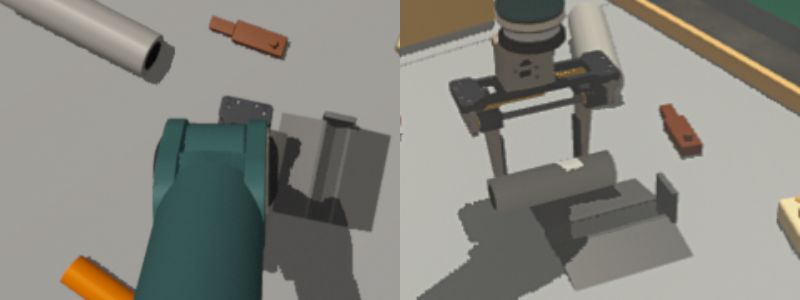

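Emit:
{"api": "drive_tool", "payload": {
  "series": "-1 -0.03 -0.15 0 0;-1 -0.03 -0.15 0 0;-1 -0.03 -0.15 0 0;-1 -0.03 -0.15 0 0;-1 -0.03 -0.15 0 0;-1 -0.03 -0.15 0 0;-1 -0.03 -0.15 0 0;-1 -0.03 -0.15 0 0;-1 -0.03 -0.15 0 0;-1 -0.03 -0.15 0 0"
}}

```text
t: 7.38
eef_pos: [0.5472, 0.0472, 0.019]
tool_rot: [[0.981, -0.192, 0.0], [-0.192, -0.981, 0.0], [0.0, -0.0, -1.0]]
force: [1.8, 6.2, 3.1]
finger_gap: 0.0921
```

```bash
python3 - <<'E'
from h import *
st(); cap('side','side5.png')
b=cv2.imread('pics/side5.png')[140:320,200:440]
cv2.imwrite('pics/c6.png',cv2.resize(b,(800,600),interpolation=cv2.INTER_CUBIC))
E
```

```text
t 7.38 p [0.5472 0.0472 0.019 ] V [-0.0385  0.0586] ang -11.07 F [1.83 6.16 3.11] gap 0.0921
```

View pics/c6.png

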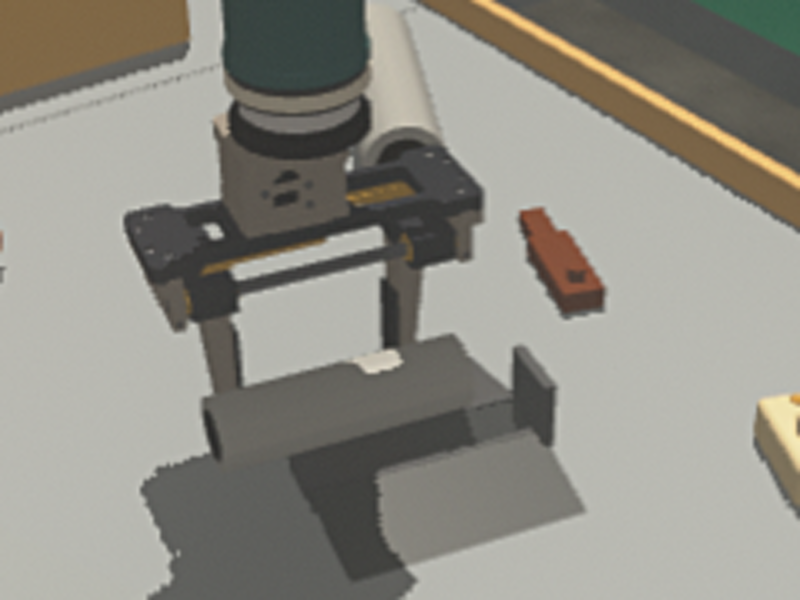

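The tube is on the upper part of the ramp, parallel to the groove, and the push takes 6 N. I'll nudge it over the edge.

Emit:
{"api": "drive_tool", "payload": {
  "series": "-1 -0.02 -0.12 0 0;-1 -0.02 -0.12 0 0;-1 -0.02 -0.1 0 0;-1 0 0 0 0"
}}

```text
t: 7.92
eef_pos: [0.5444, 0.0328, 0.0187]
tool_rot: [[0.981, -0.193, -0.001], [-0.193, -0.981, -0.001], [-0.001, 0.001, -1.0]]
force: [0.2, -0.6, 0.2]
finger_gap: 0.0919
```

```bash
python3 - <<'E'
from h import *
st(); cap('side','side6.png')
b=cv2.imread('pics/side6.png')[140:320,200:440]
cv2.imwrite('pics/c7.png',cv2.resize(b,(800,600),interpolation=cv2.INTER_CUBIC))
E
```

```text
t 7.92 p [0.5444 0.0328 0.0187] V [-0.0385  0.0439] ang -11.15 F [ 0.16 -0.63  0.18] gap 0.0919
```

View pics/c7.png

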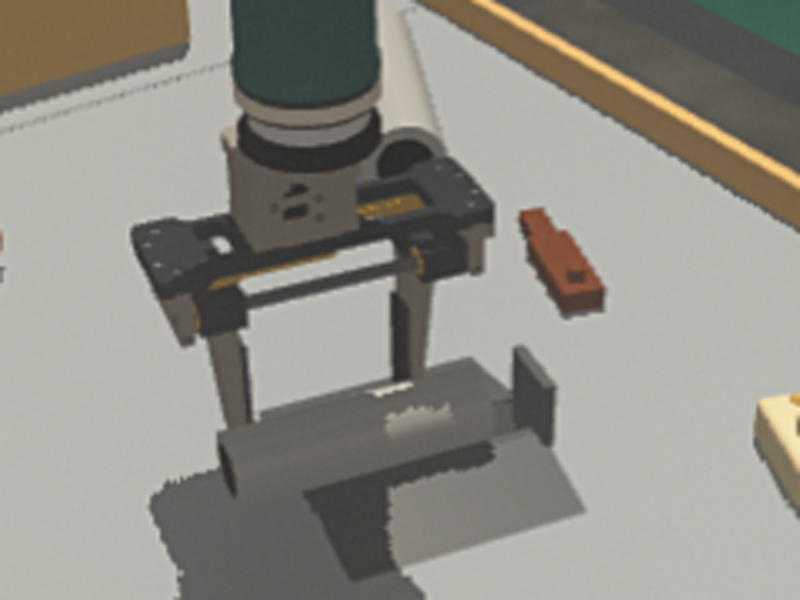

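The tube dropped into the groove and the force went to zero. Now I'll back off, raise, close, and go to the free end.

Emit:
{"api": "drive_tool", "payload": {
  "series": "-1 0.04 0.2 0 0;-1 0.06 0.3 0 0;-1 0 0 0.7 0;-1 0 0 0.8 0;1 0 0 0.8 0;1 0 0 0.5 0;1 0 0 0 0;1 0 0 0 0;1 0 0 0 0"
}}

```text
t: 9.1
eef_pos: [0.5481, 0.0541, 0.1298]
tool_rot: [[0.981, -0.192, -0.002], [-0.192, -0.981, -0.001], [-0.002, 0.001, -1.0]]
force: [0.4, -0.1, -0.6]
finger_gap: 0.0441
```

```bash
python3 - <<'E'
from h import *
st(); d=cap('top','top7.png'); s=cap('side','side7.png')
goto((-.16,0),.13)
a=cv2.imread('pics/top7.png')[170:300,260:410]; b=cv2.imread('pics/side7.png')[220:340,250:390]
cv2.imwrite('pics/c8.png',np.hstack([cv2.resize(a,(400,347)),cv2.resize(b,(400,347))]))
for x in(-.11,-.105,.04): print(proj(s,np.r_[O+RV@[x,0],.029]))
E
```

```text
t 9.1 p [0.5481 0.0541 0.1298] V [-0.0389  0.0655] ang -11.04 F [ 0.43 -0.13 -0.61] gap 0.0441
units [-3.291e+00 -1.020e+00 -1.000e-03]
(np.float64(268.5348238915425), np.float64(280.5602138392318))
(np.float64(271.15027678997035), np.float64(279.84616062806003))
(np.float64(343.4980040253211), np.float64(259.99701267268796))
```

View pics/c8.png

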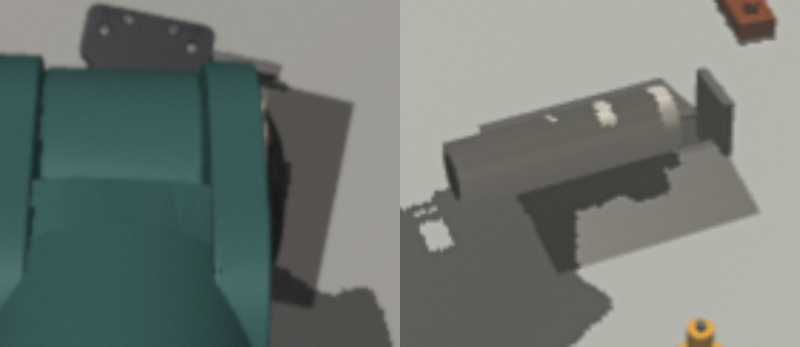

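In the side view the tube lies in the groove, free-end centre at about (268.5,280). That matches V x = -110 mm, as expected.

Emit:
{"api": "drive_tool", "payload": {
  "series": "1 -0.62 -0.21 0 0;1 -0.62 -0.21 0 0;1 -0.62 -0.21 0 0;1 -0.62 -0.21 0 0;1 -0.62 -0.22 0 0;1 0 0 -0.7 0;1 0 0 -0.7 0;1 0 0 -0.7 0;1 0 0 -0.6 0;1 0 0 -0.3 0;1 0 0 0 0"
}}

```text
t: 10.58
eef_pos: [0.4244, 0.0113, 0.0104]
tool_rot: [[0.981, -0.192, -0.002], [-0.192, -0.981, -0.0], [-0.002, 0.001, -1.0]]
force: [-0.2, -0.5, -0.2]
finger_gap: 0.0002
```

```bash
python3 - <<'E'
from h import *
st(); s=cap('side','side8.png')
b=cv2.imread('pics/side8.png')[200:340,200:390]
cv2.imwrite('pics/c9.png',cv2.resize(b,(760,560),interpolation=cv2.INTER_CUBIC))
E
```

```text
t 10.57 p [0.4244 0.0113 0.0104] V [-0.1521 -0.0003] ang -11.09 F [-0.16 -0.52 -0.16] gap 0.0002
```

View pics/c9.png

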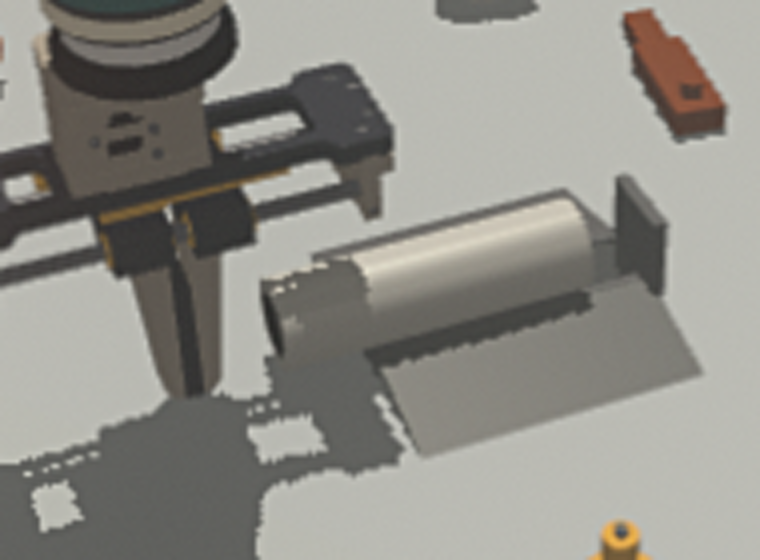

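Emit:
{"api": "drive_tool", "payload": {
  "series": "1 0.12 -0.024 0 0;1 0.12 -0.024 0 0;1 0.12 -0.024 0 0;1 0.12 -0.024 0 0;1 0.12 -0.024 0 0;1 0.12 -0.024 0 0;1 0.12 -0.024 0 0;1 0.12 -0.024 0 0"
}}

```text
t: 11.62
eef_pos: [0.4629, 0.0039, 0.0108]
tool_rot: [[0.981, -0.192, -0.001], [-0.192, -0.981, 0.0], [-0.001, 0.0, -1.0]]
force: [-3.8, 0.5, 2.1]
finger_gap: 0.0004
```

```bash
python3 - <<'E'
from h import *
st(); s=cap('side','side9.png')
b=cv2.imread('pics/side9.png')[200:340,200:390]
cv2.imwrite('pics/c10.png',cv2.resize(b,(760,560),interpolation=cv2.INTER_CUBIC))
E
```

```text
t 11.62 p [0.4629 0.0039 0.0108] V [-0.1129 -0.0002] ang -11.06 F [-3.78  0.51  2.05] gap 0.0004
```

View pics/c10.png

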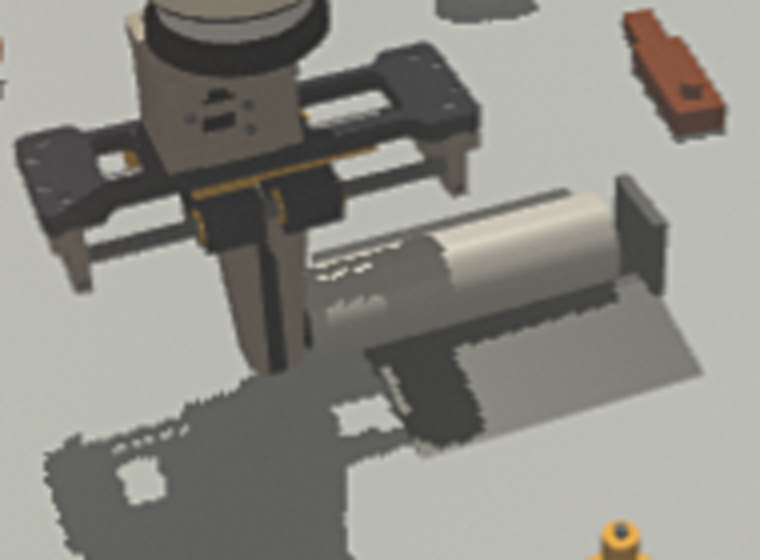

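Pushing at 3.8 N, with the gap to the stop plate closing. I'll continue in smaller steps.

Emit:
{"api": "drive_tool", "payload": {
  "series": "1 0.11 -0.022 0 0;1 0.08 -0.016 0 0;1 0.05 -0.01 0 0"
}}

```text
t: 12.05
eef_pos: [0.4731, 0.0018, 0.011]
tool_rot: [[0.981, -0.192, 0.0], [-0.192, -0.981, -0.0], [0.0, 0.0, -1.0]]
force: [-3.6, 0.1, 1.8]
finger_gap: 0.0005
```

```bash
python3 - <<'E'
from h import *
st(); s=cap('side','side10.png')
b=cv2.imread('pics/side10.png')[220:290,290:385]
cv2.imwrite('pics/c11.png',cv2.resize(b,(760,560),interpolation=cv2.INTER_CUBIC))
E
```

```text
t 12.05 p [0.4731 0.0018 0.011 ] V [-0.1025 -0.0002] ang -11.07 F [-3.63  0.13  1.76] gap 0.0005
```

View pics/c11.png

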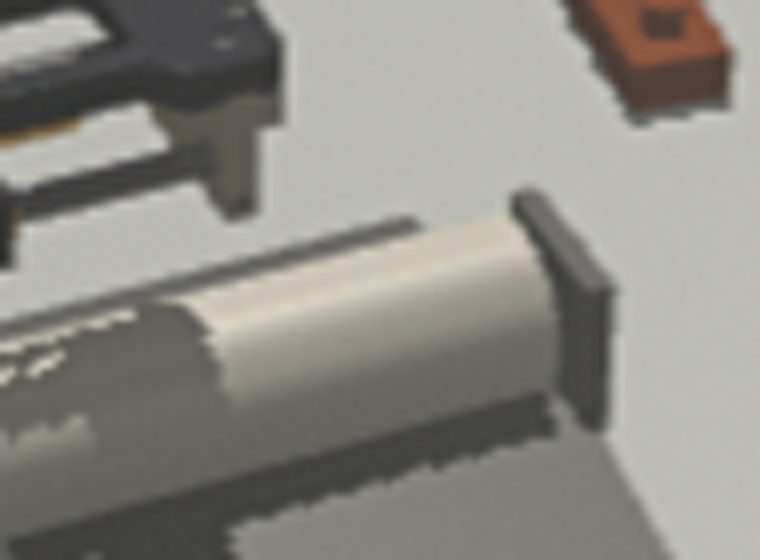

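Almost touching, and the force is still only sliding friction. I'll use 1 mm steps.

Emit:
{"api": "drive_tool", "payload": {
  "series": "1 0.025 -0.005 0 0;1 0.025 -0.005 0 0"
}}

```text
t: 12.35
eef_pos: [0.4747, 0.0015, 0.011]
tool_rot: [[0.981, -0.192, -0.0], [-0.192, -0.981, -0.0], [-0.0, 0.0, -1.0]]
force: [-4.1, 0.9, 1.8]
finger_gap: 0.0003
```

Emit:
{"api": "drive_tool", "payload": {
  "series": "1 0.025 -0.005 0 0;1 0.025 -0.005 0 0"
}}

```text
t: 12.6
eef_pos: [0.4769, 0.0011, 0.011]
tool_rot: [[0.981, -0.192, -0.0], [-0.192, -0.981, -0.0], [-0.0, 0.0, -1.0]]
force: [-4.7, 0.3, 2.0]
finger_gap: 0.0005
```

Emit:
{"api": "drive_tool", "payload": {
  "series": "1 0.025 -0.005 0 0;1 0.025 -0.005 0 0"
}}

```text
t: 12.85
eef_pos: [0.4789, 0.0007, 0.011]
tool_rot: [[0.981, -0.192, -0.0], [-0.192, -0.981, -0.0], [-0.0, 0.0, -1.0]]
force: [-4.5, 0.0, 2.0]
finger_gap: 0.0007
```

Emit:
{"api": "drive_tool", "payload": {
  "series": "1 0.025 -0.005 0 0;1 0.015 -0.003 0 0"
}}

```text
t: 13.1
eef_pos: [0.48, 0.0005, 0.0109]
tool_rot: [[0.981, -0.192, -0.001], [-0.192, -0.981, 0.0], [-0.001, 0.0, -1.0]]
force: [-5.4, 0.5, 3.5]
finger_gap: 0.0004
```

```bash
python3 - <<'E'
from h import *
st(); s=cap('side','side11.png')
b=cv2.imread('pics/side11.png')[220:290,290:385]
cv2.imwrite('pics/c12.png',cv2.resize(b,(760,560),interpolation=cv2.INTER_CUBIC))
E
```

```text
t 13.1 p [0.48   0.0005 0.0109] V [-0.0954 -0.0002] ang -11.06 F [-5.44  0.51  3.49] gap 0.0004
```

View pics/c12.png

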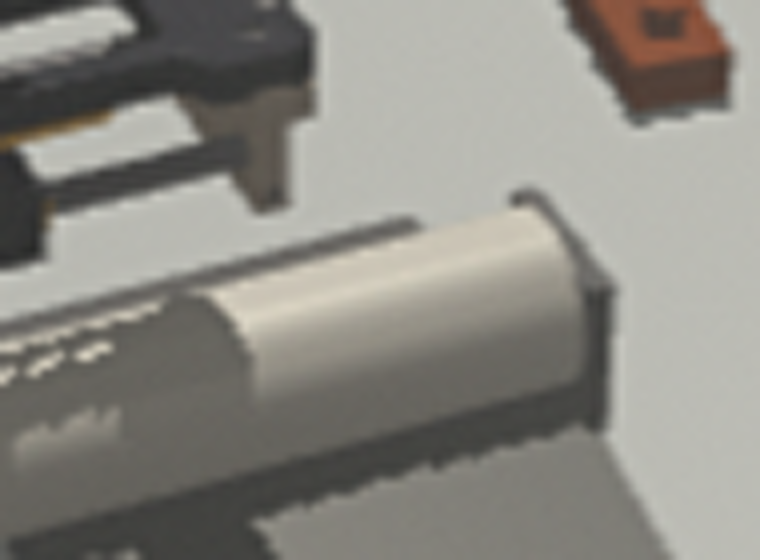

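Emit:
{"api": "drive_tool", "payload": {
  "series": "1 0.02 -0.004 0 0;1 0 0 0 0"
}}

```text
t: 13.4
eef_pos: [0.4799, 0.0005, 0.0108]
tool_rot: [[0.981, -0.192, -0.003], [-0.192, -0.981, 0.0], [-0.003, 0.0, -1.0]]
force: [-6.7, 1.3, 4.0]
finger_gap: 0.0007
```

Emit:
{"api": "drive_tool", "payload": {
  "series": "1 0.03 -0.006 0 0;1 0 0 0 0"
}}

```text
t: 13.65
eef_pos: [0.4799, 0.0005, 0.0106]
tool_rot: [[0.981, -0.192, -0.005], [-0.192, -0.981, 0.001], [-0.005, 0.0, -1.0]]
force: [-9.4, 1.8, 6.6]
finger_gap: 0.0006
```

The TCP has stalled and the force is climbing, so the tube is against the plate. I'll back away slowly and then up.

Emit:
{"api": "drive_tool", "payload": {
  "series": "1 -0.06 0.012 0 0;1 -0.12 0.024 0 0;1 -0.3 0.06 0 0;1 -0.4 0.08 0 0;1 -0.3 0.06 0.5 0;1 0 0.3 0.9 0;1 0 0.9 0.9 0;1 0 0.9 0.9 0;1 0 0.9 0.5 0;1 0 0.9 0 0;1 0 0.9 0 0;1 0 0.9 0 0"
}}

```text
t: 15.15
eef_pos: [0.4342, 0.2385, 0.159]
tool_rot: [[0.981, -0.192, 0.0], [-0.192, -0.981, 0.001], [-0.0, -0.001, -1.0]]
force: [-0.6, 0.1, 0.3]
finger_gap: 0.0004
```

Emit:
{"api": "drive_tool", "payload": {
  "series": "1 0 0.9 0 0;1 0 0.9 0 0;1 0 0.5 0 0;1 0 0 0 0;1 0 0 0 0"
}}

```text
t: 15.78
eef_pos: [0.4353, 0.3277, 0.1588]
tool_rot: [[0.981, -0.194, -0.0], [-0.194, -0.981, -0.001], [-0.0, 0.001, -1.0]]
force: [0.8, 0.8, -0.2]
finger_gap: 0.0005
```

```bash
python3 - <<'E'
from h import *
st(); d=cap('top','top12.png'); s=cap('side','side12.png')
for x in (-.08,.07): print('end',x,proj(d,np.r_[O+RV@[x,0],.029]),proj(s,np.r_[O+RV@[x,0],.029]))
a=cv2.imread('pics/top12.png')[90:310,230:480]; b=cv2.imread('pics/side12.png')[200:376,270:470]
cv2.imwrite('pics/c13.png',np.hstack([cv2.resize(a,(400,352),interpolation=2),cv2.resize(b,(400,352),interpolation=2)]))
E
```

```text
t 15.78 p [0.4353 0.3277 0.1588] V [-0.2023  0.3123] ang -11.16 F [ 0.8   0.79 -0.22] gap 0.0005
end -0.08 (np.float64(333.3904836044114), np.float64(282.5388980508642)) (np.float64(284.10965791181104), np.float64(276.30442255188495))
end 0.07 (np.float64(350.59441015866514), np.float64(196.67916114677723)) (np.float64(357.6008280142278), np.float64(256.1060798027768))
```

View pics/c13.png

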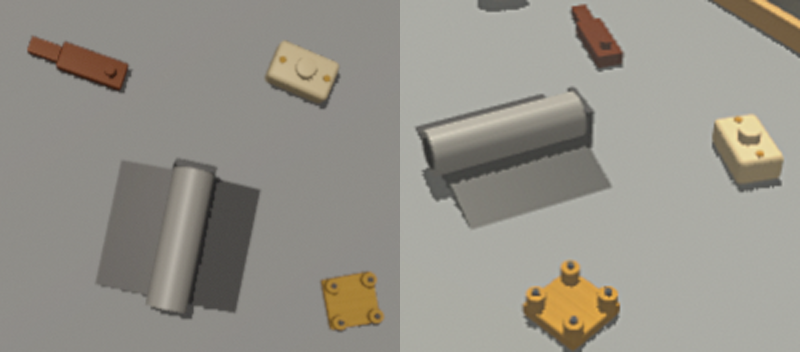

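The tube is in the groove against the plate. Its free end is at side pixel ~(284,275), predicted (284,276), and at top pixel ~(336,283), predicted (333,283). The carriage, tongue and switch body have not moved.

```bash
python3 -c "
from h import *
a=cv2.imread('pics/top1.png').astype(int);b=cv2.imread('pics/top12.png').astype(int)
for n,(x,y) in dict(tongue=(280,130),switch=(419,134),carriage=(450,278)).items(): print(n,abs(a-b)[y-25:y+25,x-35:x+35].mean().round(2))
print(ticket.hand_in())"
```

```text
tongue 2.77
switch 2.98
carriage 2.87
the job is handed in; nothing more can be done
None
```

I rolled the small grey tube about 120 mm along the counter with the sides of the two open fingers. I then pushed it up the ramp until it dropped into the groove. With the fingers shut, I pushed its free end until it met the stop plate, backed the arm well away, and handed the job in at about 16 s.

**Last checks:**
- **At the stop:** while pushing the end, the tool stopped advancing and the force rose from about 4 N to 9 N.
- **In the groove:** after backing away, the free end showed in both cameras within about 3 pixels of where a fully seated tube should be, about 5 mm at most. The pictures alone can't confirm the 3.5 mm tolerance; the stall at the stop is the stronger evidence.
- **Other parts:** before-and-after pictures of the carriage, tongue and switch body differ only at noise level, so they show no sign of moving.
- **Robot clear:** the force reading was near zero, with the arm away from everything.

I did not measure the tube's rotation or its height directly. That it rolled follows from the distance it travelled and from the pictures. No check failed or disagreed, and the hand-in gives no verdict.

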